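# Turn the whisk the right way up in the utensil crock

## Robot

A 6-joint arm with a two-finger parallel gripper is mounted at the origin on a cart in front of the work surface, level with it; the furniture and walls round the work are solid. World frame = base frame: x ahead of the robot, y to its left, z up, the work surface at z = 0. Lengths are in m, angles in rad, forces in N, time in s.
With the tool pointing down it reaches from about 0.375 to 0.9 m from the base axis. Payload 3.1 kg.
Tool frame: the origin (TCP) lies midway between the tips of the shut fingers; the grasp point (between the pads) lies r.grasp_offset behind it (r.grasp_offset is the distance from the TCP to the grasp point, in m); z points along the fingers, y is the line along which they close (so a half turn about z gives the same grasp; the last joint's range is limited). The gripper opens to 85 mm and grips with 20 to 120 N. Pads are 22 mm wide; open, the fingers measure 114 mm over their backs; the gripper's body (76 mm by 85 mm) begins 54 mm behind the grasp point. The pads swing forward as they close: fully open they stand 13 mm farther back than shut.
Start: joints at [-1.377, 0.527, 1.433, -0, 1.181, -0.178], TCP at [0.227, -0.582, 0.192] pointing down, gripper open.
Joint ranges: [-3.08, 3.08], [-0.75, 2.2], [0.22, 2.44], [-1.43, 4.57], [0, 2.65], [-2.85, 2.85]. Speed limits (rad/s): [2.79, 2.79, 3.14, 3.14, 3.14, 3.14].

## Interface

Orientations are given as a unit quaternion [x, y, z, w].
In Python, from rig import get_obs, grab_frame, r, nets gives the robot as it stands.
- The arm moves only by the tool step_arm, never from a script. Its argument "commands" is a list of rows, each a list of 3 entries, a list of its own where there are three numbers: the turn, a rotation vector about the tool's x, y, z in degrees, then the shift along the tool's x, y, z in mm, then the opening, from 0 (shut) to 1 (fully open). A call has 1 to 12 rows; each row shifts and turns the commanded pose from where the row before left it, along the tool's axes as they then stand; what a row does not reach is not made up. A row lasts 1/12 s, in which the tool goes at most 41.7 mm and 7.16 degrees, less where a joint would pass 70% of its speed; a pose out of reach is approached as far as the arm can. A call is refused whole if a number of a shift passes 41.7 or a number of a turn 7.16, either way. A call with a gripper value outside its range is refused whole. The fingers move at their own pace and stop on an object; "force" is the grip in N (left out, the last holds). Time passes only in rows, so rows that do not move let the fingers close. It gives the time, the measured TCP pose, the force, the opening and the grip force at its end, in the units of the state.
- get_obs(): the state, without advancing time (a new reading comes with each control period).
- grab_frame(name): name is "scene" or "top" or "wrist"; returns a dict with "frame" (480x640x3 uint8, red, green, blue), "z_map" (480x640 float32, m along the optical axis (not along the pixel's ray), 0 where there is no reading), "K" (3x3 intrinsics, pixels), "cam_to_world" (4x4, takes a point from camera to world coordinates). Camera axes: x right, y down, z forward; pixel columns grow to the right and rows downward; lengths in m; the calibration is good to about 2 mm. A picture is of the moment at which its call begins.
- r.close_job(): hands the job in; it is judged then, once.
Trained networks look in the newest picture that a camera, given by its name, has taken for a name from the list of things; names that differ only in an ending like _2 or _b are one class to them, and where a whole thing is asked for, a point or a joint stands for the part that bears it (a point fixed in the world has none). Each returns a list of dicts, best first, with "conf" (0 to 1); they miss things now and then, are a little off and sometimes report something else, mostly with a low value. They report only what shows in the picture. A call takes as long as a camera call.
- nets.look_for(camera, label): "box" ([left, top, right, bottom] in pixels, round what is visible of it).
- nets.masks_of(camera, label): "mask" (480x640 bool, what is visible of it) and "box" ([left, top, right, bottom] in pixels, round what is visible of it).
- nets.tip_of(camera, label): "at" ([column, row] in pixels: a listed point, or the origin of a listed thing).
The state is a dict: "t": time; "joints": joint angles; "joint_velocities": joint speeds; "joint_torque": joint torques, N m; "tool_pos": TCP position; "tcp_rot": TCP orientation; "contact_force": force on the tool from outside, world axes, zero at the start; "ft_torque": the same for the moment, N m; "width": finger opening in m; "grip_force": force on a finger pad.
Only numpy, scipy, OpenCV 4.12 (cv2) and the standard library are available. Lean on these libraries where they do the work, as an engineer would, in place of code of your own. Each camera call takes 0.05 s, during which the arm holds its last target. There are 200 camera calls.

## Task

The whisk was put back in the divided utensil crock wires-down, where its wires get bent and stay wet. Pull it out, turn it end for end, and lower it handle-down into its own half of the crock again (not the spoon's half), letting go only when the handle stands on the bottom. Leave the spoon standing in its half, and do not tip or shift the crock or knock the honey jar or anything else on the worktop.

Things in the scene. Friction and masses are not known exactly. Their poses are not given: they have to be found in the camera images.
- whisk: small steel balloon whisk, rigid, 215 mm long, about 90 g, round about its z. Origin at the middle of the handle's butt; +z runs from the butt to the wire tip. Handle z = 0 to 145 mm, 18 to 20 mm thick; wire balloon from there on, 47 mm across at z = 192 mm. Centre of mass at z = 113 mm. Starts wires-down, leaning on the crock's rim. Lying, its axis is 23 mm up at the balloon, 9 mm at the butt
- whisk_butt (a point): middle of the whisk's butt, the end of the handle
- whisk_tip (a point): tip of the whisk's wires
- crock: white stoneware crock, open-topped, loose, about 1 kg. Outside 158 mm along its x, 84 mm along its y, 110 mm high; origin at the centre of its underside; walls 6 mm. A wall at x = 0, 6 mm thick and 106 mm high, splits it into two halves, each 70 mm (x) by 72 mm (y) inside, floor at z = 9 mm. The whisk's half is at -x (nearer the robot, centre x = -38 mm), the spoon's at +x
- crock_floor (a point): centre of the crock's inner floor, 9 mm above the worktop, under the dividing wall
- spoon: steel tablespoon, 201 x 43 x 14 mm, loose, standing handle-down in the crock's half at +x and leaning on the rim away from the whisk's half. Origin at the middle of its length; +x points from the handle to the bowl
- spoon_butt (a point): end of the spoon's handle
- bowl: the blue bowl, 135 mm across and 69 mm high, not part of the job: leave it where it stands. The worktop between it and the crock is clear. Origin at the centre of its underside
- tub: the spread tub, 96x137x53 mm, not part of the job: leave it where it stands. Origin at the centre of its underside
- pepper_mill: the wooden pepper mill, 58 mm across, 170 mm high, not part of the job: leave it where it stands. Origin at the centre of its underside
- spice_jar: the slim spice jar with a black cap, 41 mm across, 105 mm high, not part of the job: leave it where it stands. Origin at the centre of its underside
- honey_jar: the honey jar with a black lid, 63 mm across, 94 mm high, loose, not part of the job: leave it where it stands. Origin at the centre of its underside
- mug: the striped mug, 84x118 mm with its handle, 101 mm high, not part of the job: leave it where it stands. Origin at the centre of its underside

How it is judged:
On the way, in this order (a step that is already met when the one before it is completed fails the run):
1. the whisk is pulled right out of the crock: both its ends are above the rim (z of each of whisk_tip, whisk_butt in the frame of crock above 0.115 m), for 0.1 s.
2. the whisk's handle, butt down, reaches the bottom of its half of the crock while the gripper still holds the whisk (x of whisk_butt in the frame of crock between -0.075 and -0.003 m and y of whisk_butt in the frame of crock between -0.038 and 0.038 m and z of whisk_butt in the frame of crock below 0.025 m and z of whisk_tip in the frame of crock above 0.15 m and contact force between the fingers and whisk above 0.3 N), for 0.1 s.
At the end, for the whole second after the job is handed in: The whisk is at rest handle-down in its half of the crock: butt within 16 mm of the floor, wire tip 150 mm or more above the worktop. The spoon still stands in its half; the crock is upright (within 0.05 rad) and within 40 mm of where it stood (x of whisk_butt in the frame of crock between -0.075 and -0.003 m and y of whisk_butt in the frame of crock between -0.038 and 0.038 m and z of whisk_butt in the frame of crock below 0.025 m and z of whisk_tip in the frame of crock above 0.15 m and x of spoon_butt in the frame of crock between -0.003 and 0.08 m and z of spoon_butt in the frame of crock below 0.05 m and height (world z) of spoon above 0.06 m and linear speed of whisk below 0.03 m/s and angular speed of whisk below 0.3 rad/s and angle between crock's own z axis and vertical below 0.05 rad and distance of crock from where it was at the start of the episode below 0.04 m); the robot touches nothing.
It fails at once if the crock is tipped by more than 0.3 rad (angle between crock's own z axis and vertical above 0.3 rad).
It fails at once if the honey jar is moved by more than 30 mm (distance of honey_jar from where it was at the start of the episode above 0.03 m).
It also fails if it takes over 67 s, if anything falls off the work surface, if the arm or the gripper's body presses on something with over 40 N, if the wrist force passes 120 N, or if a joint passes its speed limit or range.

## Working session

There is one attempt and no reset: what is moved stays moved. The work goes in short steps, Python scripts to look and compute and a tool call to move; the robot and the scene stay as the last step left them, time stands still between calls to the robot, and variables do not carry over. Pictures are saved under pics/ and viewed, at most 10 in all, crops included, and the job is handed in when it is done.

Besides the shell and the picture viewer there is one more tool, called after "Call:" as a command line: name --argument value ..., lists and objects as JSON in quotes. step_arm: Moves the arm, as the interface text tells. Its arguments: {"type":"object","properties":{"commands":{"type":"array"},"force":{"type":"number"}},"required":["commands"]}

```bash
ls; mkdir -p pics; cat > h.py <<'E'
import numpy as np, cv2
from rig import get_obs, grab_frame, r, nets
def save(f,n): cv2.imwrite('pics/'+n,f['frame'][:,:,::-1])
def cloud(f,mask=None):
    z=f['z_map']; m=(z>0) if mask is None else (mask&(z>0))
    v,u=np.nonzero(m); d=z[v,u]; K=f['K']
    p=np.c_[(u-K[0,2])/K[0,0]*d,(v-K[1,2])/K[1,1]*d,d]
    T=f['cam_to_world']; return p@T[:3,:3].T+T[:3,3]
E
cat > a.py <<'E'
from h import *
print(get_obs()['tool_pos'],get_obs()['tcp_rot'],r.grasp_offset)
ims=[]
for c in ('scene','top'):
    f=grab_frame(c); ims.append(f['frame']); print(c,f['cam_to_world'][:3,3].round(3))
    for n in ['whisk','crock','spoon','honey_jar','bowl','tub','pepper_mill','spice_jar','mug']:
        q=nets.masks_of(c,n)
        if q:
            p=cloud(f,q[0]['mask']); print(n,round(q[0]['conf'],2),np.round(q[0]['box']),np.percentile(p,3,axis=0).round(3),np.percentile(p,97,axis=0).round(3)) if len(p) else print(n,'nodepth')
        else: print(n,None)
    for n in ['whisk_butt','whisk_tip','spoon_butt']:
        print(n,nets.tip_of(c,n)[:1])
    cv2.imwrite('pics/%s0.png'%c,f['frame'][:,:,::-1])
E
python3 a.py
```

```text
pics
[ 0.22692098 -0.58147383  0.19119866] [ 9.82773567e-01  1.84810291e-01  1.64235742e-06 -1.12773313e-03] 0.0187
scene [-0.485 -0.649  0.781]
whisk 0.9 [347. 271. 380. 308.] [ 0.441 -0.204  0.101] [ 0.454 -0.144  0.207]
crock 0.59 [321. 272. 392. 355.] [ 0.411 -0.178  0.009] [ 0.567 -0.09   0.112]
spoon 0.31 [346. 268. 382. 312.] [ 0.441 -0.203  0.077] [ 0.57  -0.115  0.207]
honey_jar 0.67 [434. 311. 467. 363.] [ 0.507 -0.369  0.007] [ 0.559 -0.315  0.098]
bowl 0.87 [124. 237. 168. 260.] [0.382 0.469 0.027] [0.495 0.518 0.071]
tub 0.66 [325. 254. 373. 291.] [ 0.61  -0.059  0.016] [0.744 0.032 0.057]
pepper_mill 0.63 [418. 235. 442. 300.] [ 0.721 -0.228  0.008] [ 0.751 -0.184  0.16 ]
spice_jar 0.82 [288. 246. 303. 284.] [0.585 0.086 0.008] [0.618 0.121 0.108]
mug 0.75 [240. 233. 262. 269.] [0.572 0.234 0.003] [0.677 0.283 0.097]
whisk_butt [{'at': [380.8, 272.1], 'conf': 0.57}]
whisk_tip []
spoon_butt []
top [0.386 0.072 2.109]
whisk None
crock 0.69 [378. 250. 403. 302.] [ 0.416 -0.172 -0.002] [ 0.569 -0.085  0.115]
spoon 0.72 [252. 230. 279. 255.] [ 0.573  0.245 -0.002] [0.642 0.316 0.103]
honey_jar 0.94 [443. 252. 462. 270.] [ 0.511 -0.364  0.009] [ 0.566 -0.308  0.103]
bowl 0.55 [188. 273. 235. 317.] [0.378 0.399 0.001] [0.496 0.516 0.07 ]
tub 0.56 [338. 230. 363. 245.] [ 0.613 -0.03   0.042] [0.648 0.034 0.062]
pepper_mill None
spice_jar 0.67 [311. 235. 323. 248.] [0.588 0.091 0.056] [0.62  0.123 0.116]
mug 0.75 [252. 231. 278. 255.] [ 0.572  0.247 -0.002] [0.642 0.318 0.105]
whisk_butt [{'at': [420.3, 287.2], 'conf': 0.67}]
whisk_tip [{'at': [393.4, 256.5], 'conf': 0.55}]
spoon_butt [{'at': [386.0, 274.0], 'conf': 0.49}]
```

```bash
python3 - <<'E'
from h import *
import cv2
a=cv2.imread('pics/scene0.png')[210:380,230:490]; b=cv2.imread('pics/top0.png')[210:330,330:490]
a=cv2.resize(a,(520,340),interpolation=2); b=cv2.resize(b,(800-520,210))
o=np.zeros((340,800,3),np.uint8); o[:,:520]=a; o[:210,520:]=b; cv2.imwrite('pics/c0.png',o)
f=grab_frame('scene'); q=nets.masks_of('scene','whisk')[0]['mask']
p=cloud(f,q); i=np.argsort(p[:,2]); print(len(p)); print(p[i][::max(1,len(p)//25)].round(3))
# crock rim
p=cloud(f); m=(abs(p[:,2]-.108)<.006)&(p[:,0]>.38)&(p[:,0]<.62)&(p[:,1]>-.2)&(p[:,1]<-.05)
print(cv2.minAreaRect(p[m][:,:2].astype(np.float32)))
f=grab_frame('top');p=cloud(f); m=(p[:,2]>.1)&(p[:,2]<.12)&(p[:,0]>.38)&(p[:,0]<.62)&(p[:,1]>-.2)&(p[:,1]<-.05)
print(cv2.minAreaRect(p[m][:,:2].astype(np.float32)))
E
```

```text
456
[[ 0.759 -0.059  0.   ]
 [ 0.566 -0.108  0.086]
 [ 0.491 -0.151  0.099]
 [ 0.446 -0.156  0.104]
 [ 0.45  -0.144  0.11 ]
 [ 0.447 -0.15   0.114]
 [ 0.447 -0.165  0.119]
 [ 0.449 -0.154  0.124]
 [ 0.446 -0.155  0.129]
 [ 0.444 -0.168  0.134]
 [ 0.45  -0.174  0.138]
 [ 0.448 -0.163  0.145]
 [ 0.444 -0.172  0.15 ]
 [ 0.446 -0.17   0.156]
 [ 0.446 -0.184  0.161]
 [ 0.447 -0.172  0.166]
 [ 0.446 -0.179  0.171]
 [ 0.452 -0.194  0.175]
 [ 0.444 -0.182  0.18 ]
 [ 0.444 -0.182  0.185]
 [ 0.448 -0.2    0.189]
 [ 0.444 -0.195  0.193]
 [ 0.44  -0.197  0.198]
 [ 0.447 -0.204  0.202]
 [ 0.458 -0.2    0.205]
 [ 0.455 -0.199  0.208]]
((0.49293142557144165, -0.13105985522270203), (0.08869551122188568, 0.16406245529651642), 84.54899597167969)
((0.4942820072174072, -0.12957292795181274), (0.08480148017406464, 0.15802018344402313), 84.91968536376953)
```

View pics/c0.png

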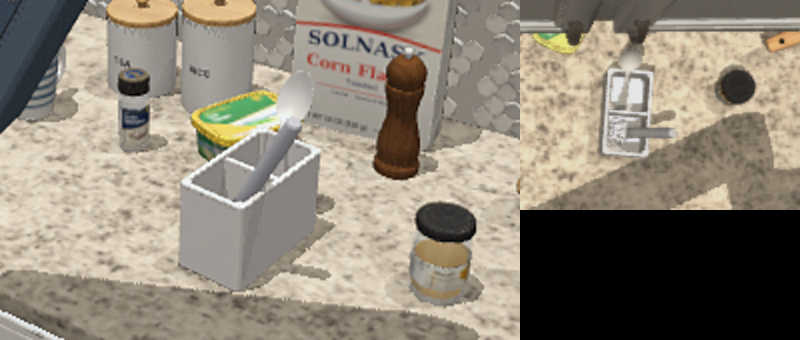

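The view shows the whisk's handle leaning to −y over the near half's rim (butt about (378,271) in scene). The spoon is in the far half and the honey jar to the right. I'll fit the handle axis and plan a regrasp on the clear worktop at +y.

```bash
cat >> h.py <<'E'
from scipy.spatial.transform import Rotation as R
from scipy.optimize import least_squares
def fit_axis(p,x0,rad=.0095):
    # line through x0[:3] dir x0[3:]
    def g(x):
        d=x[3:]/np.linalg.norm(x[3:]); return np.r_[np.linalg.norm(np.cross(p-x[:3],d),axis=1)-rad,(np.linalg.norm(x[3:])-1)*.01,(x[:3]-x0[:3])*.001]
    s=least_squares(g,x0,loss='soft_l1',f_scale=.002); d=s.x[3:]/np.linalg.norm(s.x[3:]); return s.x[:3],d,np.median(abs(g(s.x)))
def plan(pos,M):
    """turn (deg, tool frame), then shift (mm) in the tool frame after the turn, and before"""
    o=get_obs(); C=R.from_quat(o['tcp_rot']).as_matrix(); dp=(np.array(pos)-o['tool_pos'])*1000
    print('turn',np.degrees(R.from_matrix(C.T@M).as_rotvec()).round(1),'| shift after turn',(M.T@dp).round(1),'| shift now',(C.T@dp).round(1))
def tilt(t,yaw=0):
    """fingers point down, tilted t deg toward +y; tool y along world x; yaw about world z"""
    t=np.radians(t); s,c=np.sin(t),np.cos(t)
    return R.from_euler('z',yaw,degrees=True).as_matrix()@np.array([[0,c,s],[1,0,0],[0,s,-c]]).T
E
python3 - <<'E'
from h import *
f=grab_frame('scene'); p=cloud(f)
m=(p[:,2]>.122)&(p[:,2]<.21)&(abs(p[:,0]-.455)<.03)&(p[:,1]>-.23)&(p[:,1]<-.13); p=p[m]; print(len(p))
c,d,e=fit_axis(p,np.r_[.455,-.175,.15,0,-.4,.92]); print(c,d,e)
s=(p-c)@d; print('butt',c+d*np.percentile(s,99)); 
for z in (.11,.135,.14,.15): print(z,c+d*(z-c[2])/d[2])
M=tilt(-45); print(M)
g=c+d*(.148-c[2])/d[2]; plan(g+M[:,2]*.012,M); plan(g-M[:,2]*.1,M)
print(get_obs()['tool_pos'])
E
```

```text
332
[ 0.45272434 -0.18554605  0.1775121 ] [-0.04617918 -0.44243738  0.89560965] 0.0010385904826178847
butt [ 0.45115646 -0.20056772  0.20791991]
0.11 [ 0.45620538 -0.1521946   0.11      ]
0.135 [ 0.45491634 -0.16454478  0.135     ]
0.14 [ 0.45465853 -0.16701481  0.14      ]
0.15 [ 0.45414291 -0.17195488  0.15      ]
[[ 0.          1.          0.        ]
 [ 0.70710678  0.         -0.70710678]
 [-0.70710678  0.         -0.70710678]]
turn [-26.9 -39.4 -65. ] | shift after turn [ 322.1  227.2 -247.6] | shift now [ 358.  -292.8   52.7]
turn [-26.9 -39.4 -65. ] | shift after turn [ 322.1  227.2 -359.6] | shift now [ 386.8 -366.6  -26.5]
[ 0.22706315 -0.58228029  0.19223584]
```

Call:
step_arm --commands '[[[0, 0, 0], [0, 0, -37], 1], [[0, 0, 0], [0, 0, -37], 1], [[0, 0, 0], [27, -26, 0], 1], [[0, 0, 0], [27, -26, 0], 1], [[0, 0, 0], [27, -26, 0], 1], [[0, 0, 0], [27, -26, 0], 1], [[0, 0, 0], [27, -26, 0], 1], [[0, 0, 0], [27, -26, 0], 1], [[0, 0, 0], [27, -26, 0], 1], [[0, 0, 0], [27, -26, 0], 1], [[0, 0, 0], [27, -26, 0], 1], [[0, 0, 0], [27, -26, 0], 1]]' --force 60

```text
t: 2.5
tool_pos: [0.3846, -0.2403, 0.2665]
tcp_rot: [0.983, 0.185, 0.0, 0.0]
contact_force: [0.7, -0.3, 0.5]
width: 0.0854
grip_force: 0.0
```

Call:
step_arm --commands '[[[-2.2, -3.3, -5.4], [0, 0, 0], 1], [[-2.2, -3.3, -5.4], [0, 0, 0], 1], [[-2.2, -3.3, -5.4], [0, 0, 0], 1], [[-2.2, -3.3, -5.4], [0, 0, 0], 1], [[-2.2, -3.3, -5.4], [0, 0, 0], 1], [[-2.2, -3.3, -5.4], [0, 0, 0], 1], [[-2.2, -3.3, -5.4], [0, 0, 0], 1], [[-2.2, -3.3, -5.4], [0, 0, 0], 1], [[-2.2, -3.3, -5.4], [0, 0, 0], 1], [[-2.2, -3.3, -5.4], [0, 0, 0], 1], [[-2.2, -3.3, -5.4], [0, 0, 0], 1], [[-2.2, -3.3, -5.4], [0, 0, 0], 1]]'

```text
t: 3.5
tool_pos: [0.3851, -0.2416, 0.2667]
tcp_rot: [0.652, 0.654, -0.273, 0.269]
contact_force: [1.0, 0.4, 0.2]
width: 0.0855
grip_force: 0.0
```

```bash
python3 - <<'E'
from h import *
o=get_obs();print(o['t'],o['joints'],o['tool_pos'])
M=tilt(-45,); g=np.array([.4543,-.171,.148]); plan(g-M[:,2]*.1,M); plan(g+M[:,2]*.012,M)
E
```

```text
3.5 [-0.30100979  0.24984553  2.0233324  -1.03029242  0.91153704  0.38125785] [ 0.38509879 -0.24163478  0.26666033]
turn [-0.3  0.1  0.3] | shift after turn [133.9  69.2 -66. ] | shift now [133.4  69.5 -66.6]
turn [-0.3  0.1  0.3] | shift after turn [133.9  69.2  46. ] | shift now [133.6  70.1  45.4]
```

Call:
step_arm --commands '[[[0, 0, 0], [0, 0, -33], 1], [[0, 0, 0], [0, 0, -33], 1], [[-0.3, 0, 0.3], [22, 12, 0], 1], [[0, 0, 0], [22, 12, 0], 1], [[0, 0, 0], [22, 12, 0], 1], [[0, 0, 0], [22, 12, 0], 1], [[0, 0, 0], [22, 12, 0], 1], [[0, 0, 0], [23, 10, 0], 1], [[0, 0, 0], [0, 0, 0], 1]]'

```text
t: 4.25
tool_pos: [0.457, -0.0993, 0.2162]
tcp_rot: [0.655, 0.653, -0.27, 0.269]
contact_force: [0.3, -0.7, 0.2]
width: 0.0856
grip_force: 0.0
```

```bash
python3 - <<'E'
from h import *
f=grab_frame('wrist'); save(f,'w1.png'); o=get_obs()
p=cloud(f); m=(p[:,2]>.122)&(p[:,2]<.205)&(abs(p[:,0]-.455)<.03)&(p[:,1]>-.23)&(p[:,1]<-.13); p=p[m]; print(len(p))
if len(p)>50:
    c,d,e=fit_axis(p,np.r_[.455,-.175,.15,0,-.4,.92]); print(c,d,e)
    g=c+d*(.145-c[2])/d[2]; print(g); M=tilt(-45); plan(g+M[:,2]*.012,M)
print(o['t'],o['tool_pos'])
E
```

```text
2613
[ 0.44947063 -0.19582471  0.20047124] [-0.04098779 -0.43746102  0.89830276] 0.0004222228257085934
[ 0.45200168 -0.16881099  0.145     ]
turn [-0.2 -0.1 -0.1] | shift after turn [  3.2  -3.9 111.6] | shift now [  3.   -3.4 111.7]
4.3 [ 0.45589588 -0.10060991  0.21769824]
```

View pics/w1.png

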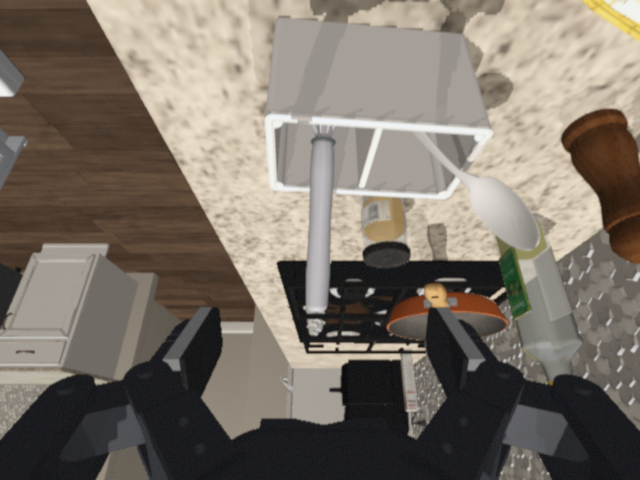

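Wrist view: the handle runs from (322,140) at the rim to (316,305) at the butt, between the fingers, and the spoon is clear on the right. Going in.

Call:
step_arm --commands '[[[0, 0, 0], [3, -3.5, 25], 1], [[0, 0, 0], [0, 0, 25], 1], [[0, 0, 0], [0, 0, 25], 1], [[0, 0, 0], [0, 0, 20], 1], [[0, 0, 0], [0, 0, 17], 1], [[0, 0, 0], [0, 0, 0], 1], [[0, 0, 0], [0, 0, 0], 0], [[0, 0, 0], [0, 0, 0], 0], [[0, 0, 0], [0, 0, 0], 0], [[0, 0, 0], [0, 0, 0], 0], [[0, 0, 0], [0, 0, 0], 0], [[0, 0, 0], [0, 0, 0], 0]]' --force 60

```text
t: 5.3
tool_pos: [0.4517, -0.1781, 0.1381]
tcp_rot: [0.655, 0.652, -0.27, 0.27]
contact_force: [-0.2, 0.0, -0.8]
width: 0.0121
grip_force: 0.0
```

Call:
step_arm --commands '[[[0, 0, 0], [0, 0, 0], 0], [[0, 0, 0], [0, 0, 0], 0], [[0, 0, 0], [0, 0, 0], 0]]'

```text
t: 5.55
tool_pos: [0.4514, -0.1784, 0.1376]
tcp_rot: [0.655, 0.651, -0.271, 0.27]
contact_force: [0.4, -0.4, 0.2]
width: 0.0
grip_force: 0.0
```

The fingers shut on nothing, so I'll check.

```bash
python3 - <<'E'
from h import *
f=grab_frame('wrist'); g=grab_frame('scene')
a=cv2.resize(f['frame'],(480,360)); b=cv2.resize(g['frame'][210:380,310:460],(318,360),interpolation=2)
cv2.imwrite('pics/w2.png',np.hstack([a,b])[:,:,::-1])
p=cloud(g); m=(p[:,2]>.165)&(p[:,2]<.205)&(abs(p[:,0]-.455)<.03)&(p[:,1]>-.23)&(p[:,1]<-.17); p=p[m]; print(len(p)); print(p.mean(0))
E
```

```text
159
[ 0.44519667 -0.19105312  0.1856866 ]
```

View pics/w2.png

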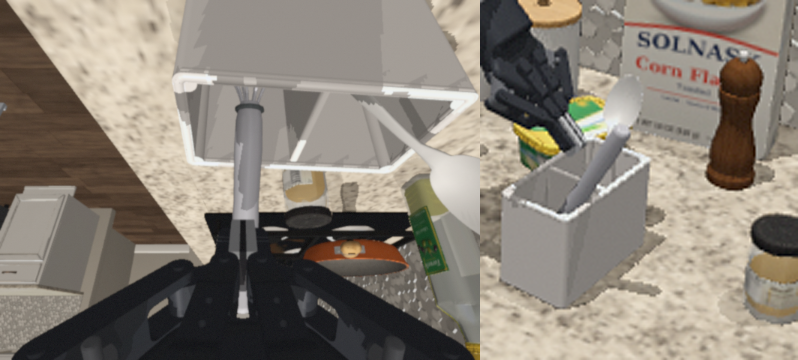

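```bash
python3 - <<'E'
from h import *
o=get_obs(); C=R.from_quat(o['tcp_rot']).as_matrix(); t=np.array(o['tool_pos'])
for n in('scene','wrist'):
    f=grab_frame(n); T=np.linalg.inv(f['cam_to_world'])
    for k,q in (('tcp',t),('grasp',t-C[:,2]*.0187),('back60',t-C[:,2]*.06),('axis',np.array([.4520,-.1688,.145]))):
        c=T[:3,:3]@q+T[:3,3]; u=f['K']@c/c[2]; print(n,k,u[:2].round(0),c[2].round(3), f['z_map'][int(u[1]),int(u[0])] if 0<u[1]<480 else None)
    if n=='wrist':
        # camera pose in tool frame
        print((C.T@(f['cam_to_world'][:3,3]-t)).round(3)); print((C.T@f['cam_to_world'][:3,:3]).round(2))
        z=f['z_map']; print(z[200:470:15,325].round(3))
        im=f['frame'][150:450,200:460]; cv2.imwrite('pics/w3.png',cv2.resize(im,(520,600),interpolation=2)[:,:,::-1])
E
```

```text
scene tcp [366. 297.] 1.218 1.3688823
scene grasp [361. 289.] 1.219 1.2182477
scene back60 [350. 273.] 1.22 1.2043636
scene axis [362. 292.] 1.22 1.2097853
wrist tcp [326. 278.] 0.197 0.17711993
wrist grasp [326. 292.] 0.18 0.15178299
wrist back60 [326. 337.] 0.14 0.121470094
wrist axis [327. 284.] 0.185 0.17749102
[ 0.078 -0.001 -0.182]
[[-0.   -0.95 -0.3 ]
 [ 1.   -0.   -0.  ]
 [ 0.   -0.3   0.95]]
[0.177 0.175 0.175 0.177 0.177 0.177 0.176 0.141 0.13  0.121 0.122 0.124
 0.126 0.174 0.176 0.086 0.079 0.075]
```

View pics/w3.png

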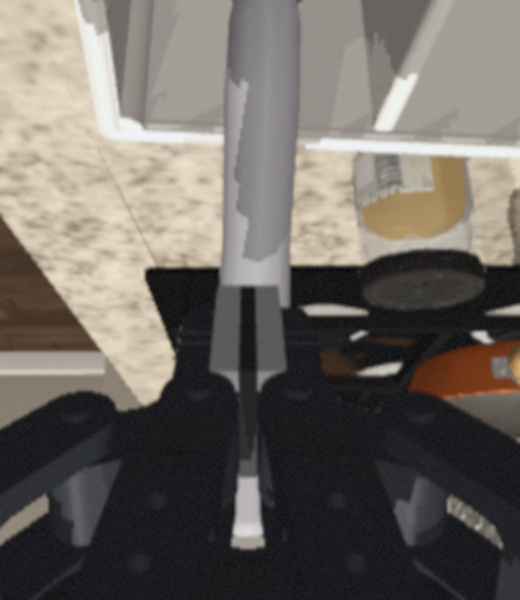

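```bash
python3 - <<'E'
from h import *
o=get_obs(); C=R.from_quat(o['tcp_rot']).as_matrix(); t=np.array(o['tool_pos'])
f=grab_frame('wrist'); p=cloud(f).reshape(-1,3); q=(p-t)@C
m=(abs(q[:,1])<.03)&(abs(q[:,0])<.02)&(q[:,2]<.05)&(q[:,2]>-.09); q=q[m]
for a in np.arange(-.09,.05,.006):
    s=q[(q[:,2]>=a)&(q[:,2]<a+.006)]
    if len(s): print(round(a,3),len(s),np.percentile(s,[2,50,98],axis=0).round(3).tolist())
print(o['joints'],o['t'],o['contact_force'])
E
```

```text
-0.09 2366 [[-0.007, -0.027, -0.09], [0.013, 0.001, -0.087], [0.015, 0.028, -0.084]]
-0.084 631 [[-0.0, -0.022, -0.084], [0.013, -0.001, -0.082], [0.015, 0.019, -0.078]]
-0.078 896 [[-0.01, -0.007, -0.078], [0.009, -0.001, -0.077], [0.012, 0.005, -0.072]]
-0.072 568 [[0.007, -0.014, -0.072], [0.011, -0.001, -0.069], [0.012, 0.012, -0.066]]
-0.066 554 [[0.007, -0.014, -0.066], [0.01, -0.001, -0.063], [0.012, 0.012, -0.06]]
-0.06 479 [[0.007, -0.014, -0.06], [0.008, -0.001, -0.057], [0.012, 0.012, -0.054]]
-0.054 438 [[0.007, -0.014, -0.054], [0.011, -0.001, -0.051], [0.012, 0.012, -0.048]]
-0.048 192 [[0.007, -0.012, -0.048], [0.012, -0.001, -0.046], [0.012, 0.01, -0.043]]
-0.042 1 [[0.011, 0.0, -0.042], [0.011, 0.0, -0.042], [0.011, 0.0, -0.042]]
-0.024 538 [[-0.004, -0.006, -0.022], [0.005, 0.002, -0.02], [0.013, 0.008, -0.018]]
-0.018 801 [[-0.001, -0.008, -0.018], [0.013, 0.001, -0.016], [0.019, 0.009, -0.012]]
-0.012 88 [[0.008, -0.008, -0.012], [0.016, -0.007, -0.01], [0.02, 0.011, -0.007]]
[-0.11693848  0.58217801  1.97879416 -1.1395192   0.88283433  0.78772825] 5.75 [-0.07519665 -0.29949782 -0.65086784]
```

The fingertips sit about 43 mm short of the reported TCP; both cameras agree. I'll open, advance about 44 mm and close again.

Call:
step_arm --commands '[[[0, 0, 0], [0, 0, 0], 1], [[0, 0, 0], [0, 0, 0], 1], [[0, 0, 0], [0, 0, 0], 1], [[0, 0, 0], [0, 0, 0], 1], [[0, 0, 0], [0, 0, 0], 1], [[0, 0, 0], [0, 0, 0], 1], [[0, 0, 0], [0, 0, 15], 1], [[0, 0, 0], [0, 0, 15], 1], [[0, 0, 0], [0, 0, 14], 1], [[0, 0, 0], [0, 0, 0], 1]]'

```text
t: 6.63
tool_pos: [0.4503, -0.2106, 0.105]
tcp_rot: [0.656, 0.651, -0.272, 0.268]
contact_force: [-0.5, 1.1, 0.2]
width: 0.0856
grip_force: 0.0
```

Call:
step_arm --commands '[[[0, 0, 0], [0, 0, 0], 0], [[0, 0, 0], [0, 0, 0], 0], [[0, 0, 0], [0, 0, 0], 0], [[0, 0, 0], [0, 0, 0], 0], [[0, 0, 0], [0, 0, 0], 0], [[0, 0, 0], [0, 0, 0], 0], [[0, 0, 0], [0, 0, 0], 0], [[0, 0, 0], [0, 0, 0], 0]]' --force 60

```text
t: 7.3
tool_pos: [0.4513, -0.2095, 0.1066]
tcp_rot: [0.655, 0.652, -0.271, 0.27]
contact_force: [0.2, 1.1, 1.4]
width: 0.0169
grip_force: 57.9
```

Call:
step_arm --commands '[[[0, 0, 0], [-6, 0, -4.5], 0], [[0, 0, 0], [-12, 0, -9], 0], [[0, 0, 0], [-12, 0, -9], 0], [[0, 0, 0], [-12, 0, -9], 0], [[0, 0, 0], [-12, 0, -9], 0], [[0, 0, 0], [-12, 0, -9], 0], [[0, 0, 0], [-12, 0, -9], 0], [[0, 0, 0], [-12, 0, -9], 0], [[0, 0, 0], [-12, 0, -9], 0], [[0, 0, 0], [-12, 0, -9], 0], [[0, 0, 0], [-14, 0, -14], 0], [[0, 0, 0], [-14, 0, -14], 0]]'

```text
t: 8.3
tool_pos: [0.4501, -0.2298, 0.2872]
tcp_rot: [0.656, 0.652, -0.271, 0.268]
contact_force: [-0.1, -0.7, -1.5]
width: 0.0171
grip_force: 58.0
```

```bash
python3 - <<'E'
from h import *
o=get_obs(); print(o['tool_pos'],o['width'],o['grip_force'],o['contact_force'],o['joints'])
f=grab_frame('wrist'); g=grab_frame('scene')
a=cv2.resize(f['frame'],(480,360)); b=cv2.resize(g['frame'][190:360,290:440],(318,360),interpolation=2)
cv2.imwrite('pics/w4.png',np.hstack([a,b])[:,:,::-1])
for c,n in (('scene','whisk_tip'),('scene','whisk_butt'),('wrist','whisk_tip')): print(n,nets.tip_of(c,n)[:1])
E
```

```text
[ 0.45009194 -0.22983262  0.28716585] 0.01712338353847503 57.98862125062442 [-0.14135365 -0.66701335 -1.5369165 ] [-0.23249308  0.30015184  1.85306304 -0.93690847  1.02280118  0.30297847]
whisk_tip [{'at': [344.6, 264.1], 'conf': 0.85}]
whisk_butt [{'at': [394.4, 187.1], 'conf': 0.9}]
whisk_tip []
```

View pics/w4.png

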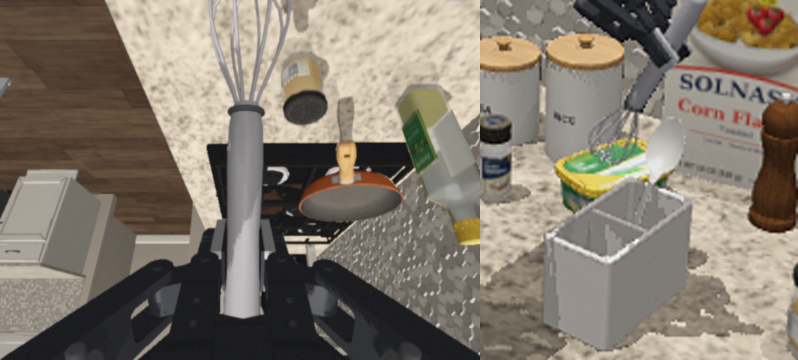

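Whisk is out (tip near (345,264) in scene), with the spoon and crock undisturbed. I'll rotate it to horizontal, then measure the axis in the tool frame.

Call:
step_arm --commands '[[[0, 6.4, 0], [0, 0, 0], 0], [[0, 6.4, 0], [0, 0, 0], 0], [[0, 6.4, 0], [0, 0, 0], 0], [[0, 6.4, 0], [0, 0, 0], 0], [[0, 6.4, 0], [0, 0, 0], 0], [[0, 6.4, 0], [0, 0, 0], 0], [[0, 6.4, 0], [0, 0, 0], 0], [[0, 6.4, 0], [0, 0, 0], 0], [[0, 6.4, 0], [0, 0, 0], 0], [[0, 6.4, 0], [0, 0, 0], 0]]'

```text
t: 9.38
tool_pos: [0.4505, -0.2302, 0.2863]
tcp_rot: [0.699, 0.695, 0.12, -0.119]
contact_force: [-0.2, 0.2, -1.6]
width: 0.0164
grip_force: 58.1
```

```bash
cat >> h.py <<'E'
TIP=.043
def held(save_as=None):
    o=get_obs(); C=R.from_quat(o['tcp_rot']).as_matrix(); t=np.array(o['tool_pos']); f=grab_frame('wrist')
    q=(cloud(f)-t)@C
    return o,C,t,f,q
E
python3 - <<'E'
from h import *
o,C,t,f,q=held()
print(o['t'],t,o['joints'],o['width'])
m=(abs(q[:,1])<.025)&(q[:,0]>.02)&(q[:,0]<.07)&(q[:,2]>-.12)&(q[:,2]<.02); print(m.sum())
c,d,e=fit_axis(q[m],np.r_[.03,0,-.05,-.944,-.04,-.326]); print('tool frame axis',c,d,e)
g=c+d*(0-c[0])/d[0]; print('axis at x=0',g, 'world dir',C@d, 'world pt',t+C@g)
z=np.r_[t,0]
M=tilt(19)
for h in (.30,.019):
    plan(np.array([.45,.10,h])-M@g,M)
E
```

```text
9.3833 [ 0.45050814 -0.23017844  0.2863173 ] [-0.84751913  0.36630994  1.49114308  0.22343646  1.54221262 -0.87598508] 0.01644254794893133
6239
tool frame axis [ 0.00289187 -0.00091024 -0.05408756] [-0.94537588 -0.02498655 -0.32502327] 0.00036852401650336493
axis at x=0 [ 0.         -0.00098667 -0.0550818 ] world dir [-0.03193527 -0.99945829 -0.0079541 ] world pt [ 0.44942376 -0.24849443  0.33826272]
turn [ 0.  -0.6 -0.7] | shift after turn [321.5   0.7 148.6] | shift now [320.1  -3.2 151.6]
turn [ 0.  -0.6 -0.7] | shift after turn [230.    0.7 414.3] | shift now [226.   -2.3 416.4]
```

Call:
step_arm --commands '[[[0, 3, 0], [30, 0, 10], 0], [[0, 0, 0], [36, 0, 14], 0], [[0, 0, 0], [36, 0, 14], 0], [[0, 0, 0], [36, 0, 14], 0], [[0, 0, 0], [36, 0, 14], 0], [[0, 0, 0], [36, 0, 14], 0], [[0, 0, 0], [36, 0, 14], 0], [[0, 0, 0], [36, 0, 14], 0], [[0, 0, 0], [36, 0, 14], 0], [[0, 0, 0], [0, 0, 0], 0]]'

```text
t: 10.27
tool_pos: [0.4493, 0.117, 0.2908]
tcp_rot: [0.694, 0.694, 0.135, -0.138]
contact_force: [-1.0, -0.3, -0.6]
width: 0.0168
grip_force: 58.0
```

```bash
python3 - <<'E'
from h import *
o=get_obs(); C=R.from_quat(o['tcp_rot']).as_matrix(); t=np.array(o['tool_pos'])
g=np.array([0,-.001,-.0551]); d=np.array([-.9454,-.025,-.325]); print(t,'grasp',t+C@g,'dir',C@d, 'tipz', (t-C[:,2]*.043)[2])
plan(np.array([.45,.11,.021])-C@g,C)
E
```

```text
[0.44927937 0.11703714 0.29081074] grasp [0.44854558 0.09615511 0.34180498] dir [-0.02408899 -0.99807625 -0.05739929] tipz 0.3306029127513765
turn [0. 0. 0.] | shift after turn [-108.8    3.   302.1] | shift now [-108.8    3.   302.1]
```

Call:
step_arm --commands '[[[0, 0, 0], [-11, 0, 31], 0], [[0, 0, 0], [-11, 0, 31], 0], [[0, 0, 0], [-11, 0, 31], 0], [[0, 0, 0], [-11, 0, 31], 0], [[0, 0, 0], [-11, 0, 31], 0], [[0, 0, 0], [-11, 0, 31], 0], [[0, 0, 0], [-11, 0, 31], 0], [[0, 0, 0], [-11, 0, 31], 0], [[0, 0, 0], [-7, 0, 20], 0], [[0, 0, 0], [-5, 0, 13], 0], [[0, 0, 0], [-3, 0, 8], 0], [[0, 0, 0], [0, 0, 0], 0]]'

```text
t: 11.27
tool_pos: [0.4516, 0.1238, -0.0168]
tcp_rot: [0.696, 0.692, 0.134, -0.137]
contact_force: [0.2, -0.8, -0.3]
width: 0.0166
grip_force: 58.1
```

```bash
python3 - <<'E'
from h import *
o,C,t,f,q=held()
g=np.array([0,-.001,-.0551]); d=np.array([-.9454,-.025,-.325]); print(t,o['contact_force'],'grasp',t+C@g,'dir',C@d, 'tipz', (t-C[:,2]*.043)[2])
m=(abs(q[:,1])<.025)&(q[:,0]>.02)&(q[:,0]<.06)&(q[:,2]>-.12)&(q[:,2]<-.01)
c,d,e=fit_axis(q[m],np.r_[.03,0,-.05,-.944,-.04,-.326]); g=c+d*(0-c[0])/d[0]; print(g,d,e,t+C@g,C@d)
E
```

```text
[ 0.45156088  0.12382445 -0.01676135] [ 0.18800217 -0.79166355 -0.33485936] grasp [0.45065907 0.10309996 0.03429442] dir [-0.03133774 -0.9980406  -0.05444332] tipz 0.02307909857656204
[ 0.         -0.0010156  -0.05446889] [-0.95032433 -0.02501627 -0.31025451] 0.0003406091947693538 [0.45064235 0.1033375  0.03370975] [-0.03141632 -0.99705512 -0.06995788]
```

Call:
step_arm --commands '[[[0, 0, 0], [-2, 0, 5], 0], [[0, 0, 0], [-2, 0, 5], 0], [[0, 0, 0], [-1.5, 0, 3.5], 0], [[0, 0, 0], [0, 0, 0], 0]]'

```text
t: 11.65
tool_pos: [0.4534, 0.1236, -0.0294]
tcp_rot: [0.696, 0.692, 0.136, -0.135]
contact_force: [-0.1, 0.3, -0.2]
width: 0.0167
grip_force: 58.1
```

Call:
step_arm --commands '[[[0, 0, 0], [0, 0, 0], 0.22], [[0, 0, 0], [0, 0, 0], 0.26], [[0, 0, 0], [0, 0, 0], 0.32], [[0, 0, 0], [0, 0, 0], 0.4], [[0, 0, 0], [0, 0, 0], 0.6], [[0, 0, 0], [0, 0, 0], 0.8], [[0, 0, 0], [6, 0, -16], 1], [[0, 0, 0], [11, 0, -27], 1], [[0, 0, 0], [14, 0, -33], 1], [[0, 0, 0], [14, 0, -33], 1], [[0, 0, 0], [14, 0, -33], 1]]'

```text
t: 12.57
tool_pos: [0.4523, 0.1251, 0.1259]
tcp_rot: [0.696, 0.692, 0.135, -0.135]
contact_force: [1.4, 1.0, -0.4]
width: 0.0854
grip_force: 0.0
```

```bash
python3 - <<'E'
from h import *
o=get_obs(); print(o['t'],o['tool_pos'],o['width'],o['contact_force'])
for n in('top','scene','wrist'):
    f=grab_frame(n)
    for w in('whisk_butt','whisk_tip'): print(n,w,nets.tip_of(n,w)[:1])
    p=cloud(f); m=(p[:,2]>.008)&(p[:,2]<.055)&(p[:,0]>.38)&(p[:,0]<.53)&(p[:,1]>-.04)&(p[:,1]<.34); p=p[m]
    if len(p)>20:
        u,s,v=np.linalg.svd(p[:,:2]-p[:,:2].mean(0),full_matrices=False); print(len(p),p.mean(0),v[0],np.percentile(p[:,1],[1,99]),p[:,2].max())
    if n=='wrist': save(f,'w5.png')
E
```

```text
12.5667 [0.45229057 0.12507658 0.12587639] 0.08542267944843021 [ 1.40673643  0.97979828 -0.40493494]
top whisk_butt []
top whisk_tip [{'at': [357.6, 222.6], 'conf': 0.67}]
461 [0.45613773 0.19351675 0.01710305] [ 0.0370898  -0.99931194] [0.09987698 0.33720488] 0.053290586069895785
scene whisk_butt [{'at': [284.1, 314.2], 'conf': 0.92}]
scene whisk_tip [{'at': [213.9, 278.7], 'conf': 0.56}]
535 [0.45287812 0.13322383 0.02233086] [-0.05215017 -0.99863925] [0.03519604 0.24668955] 0.0507134933589779
wrist whisk_butt [{'at': [327.6, 378.7], 'conf': 0.55}]
wrist whisk_tip [{'at': [330.8, 129.9], 'conf': 0.76}]
4980 [0.45555625 0.13934225 0.02280623] [-0.03864052 -0.99925318] [0.04048486 0.24928501] 0.04783042562278916
```

View pics/w5.png

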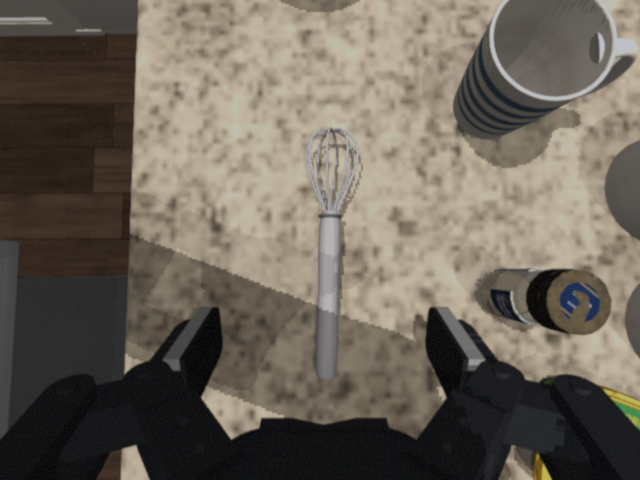

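Whisk lies along y, butt at (327,378) and tip at (331,130), clear all round. Planning the regrasp near the balloon end of the handle.

```bash
python3 - <<'E'
from h import *
f=grab_frame('wrist'); p=cloud(f)
m=(p[:,2]>.008)&(p[:,2]<.035)&(abs(p[:,0]-.454)<.025)&(p[:,1]>.03)&(p[:,1]<.165); h=p[m]
c,d,e=fit_axis(h,np.r_[.454,.1,.014,-.03,-1,-.07]); d=d if d[1]<0 else -d
s=(h-c)@d; butt=c+d*np.percentile(s,99.5); print('axis',c,d,e,'butt',butt,'tip',butt-.215*d)
g=butt-d*.125; print('g',g)
yaw=np.degrees(np.arctan2(d[0],-d[1])); M=tilt(-25,yaw); print('yaw',yaw,M.round(3))
plan(g+M[:,2]*.0535,M); plan(g-M[:,2]*.02,M)
E
```

```text
axis [0.45452961 0.10939347 0.01371292] [-0.03241997 -0.99613645 -0.08161567] 0.00042715477842936514 butt [0.45223762 0.03896963 0.00794294] tip [0.45920791 0.25313897 0.02549031]
g [0.45629011 0.16348669 0.0181449 ]
yaw -1.864073689972158 [[ 0.029  0.999 -0.014]
 [ 0.906 -0.033 -0.422]
 [-0.423  0.    -0.906]]
turn [ -0.1 -47.1   1.6] | shift after turn [ 79.2   2.8 132.5] | shift now [-43.3   3.6 148.2]
turn [ -0.1 -47.1   1.6] | shift after turn [79.2  2.8 59. ] | shift now [10.6  4.3 98.2]
```

Call:
step_arm --commands '[[[0, -5.9, 0.2], [0, 0, 0], 1], [[0, -5.9, 0.2], [0, 0, 0], 1], [[0, -5.9, 0.2], [0, 0, 0], 1], [[0, -5.9, 0.2], [0, 0, 0], 1], [[0, -5.9, 0.2], [0, 0, 0], 1], [[0, -5.9, 0.2], [0, 0, 0], 1], [[0, -5.9, 0.2], [0, 0, 0], 1], [[0, -5.8, 0.2], [0, 0, 0], 1], [[0, 0, 0], [26, 1, 0], 1], [[0, 0, 0], [26, 1, 0], 1], [[0, 0, 0], [27, 1, 20], 1], [[0, 0, 0], [0, 0, 0], 1]]'

```text
t: 14.07
tool_pos: [0.456, 0.19, 0.0675]
tcp_rot: [0.7, 0.68, -0.158, 0.149]
contact_force: [0.0, -0.4, -0.6]
width: 0.0854
grip_force: 0.0
```

```bash
python3 - <<'E'
from h import *
f=grab_frame('wrist'); p=cloud(f); print(get_obs()['tool_pos'],get_obs()['joints'])
m=(p[:,2]>.008)&(p[:,2]<.035)&(abs(p[:,0]-.454)<.025)&(p[:,1]>.03)&(p[:,1]<.165); h=p[m]; print(len(h))
c,d,e=fit_axis(h,np.r_[.454,.1,.014,-.03,-1,-.07]); d=d if d[1]<0 else -d
print(c,d,e); g=c+d*(.1635-c[1])/d[1]; print(g)
M=tilt(-25,-1.9); plan(g+M[:,2]*.0535,M)
E
```

```text
[0.45609121 0.18821123 0.06970176] [ 0.42503252  0.67312385  1.6973805  -0.45920017  1.03008275  0.74540965]
1877
[0.45404359 0.103228   0.01303551] [-0.03330923 -0.99617666 -0.08076232] 0.0002904330290412014
[0.45605891 0.1635     0.0179219 ]
turn [-0.3  0.2  0.3] | shift after turn [ -0.5   0.8 110.9] | shift now [-1.000e-01  1.300e+00  1.109e+02]
```

Call:
step_arm --commands '[[[0, 0, 0.3], [0, 1, 25], 1], [[0, 0, 0], [0, 0, 25], 1], [[0, 0, 0], [0, 0, 25], 1], [[0, 0, 0], [0, 0, 20], 1], [[0, 0, 0], [0, 0, 9], 1], [[0, 0, 0], [0, 0, 5], 1], [[0, 0, 0], [0, 0, 0], 0.6], [[0, 0, 0], [0, 0, 0], 0.4], [[0, 0, 0], [0, 0, 0], 0], [[0, 0, 0], [0, 0, 0], 0], [[0, 0, 0], [0, 0, 0], 0], [[0, 0, 0], [0, 0, 0], 0]]' --force 60

```text
t: 15.12
tool_pos: [0.4582, 0.1424, -0.0251]
tcp_rot: [0.704, 0.677, -0.154, 0.152]
contact_force: [-1.3, 1.8, 4.4]
width: 0.0174
grip_force: 58.5
```

Call:
step_arm --commands '[[[0, 0, 0], [0, 0, 0], 0], [[0, 0, 0], [0, 0, 0], 0], [[0, 0, 0], [0, 0, 0], 0], [[0, 0, 0], [0, 0, 0], 0]]'

```text
t: 15.45
tool_pos: [0.4582, 0.1424, -0.0251]
tcp_rot: [0.704, 0.677, -0.154, 0.152]
contact_force: [-0.5, 2.6, 6.9]
width: 0.0169
grip_force: 58.7
```

Call:
step_arm --commands '[[[0, 0, 0], [-4, 0, -9], 0], [[0, 0, 0], [-13, 0, -27], 0], [[0, 0, 0], [-17, 0, -36], 0], [[0, 0, 0], [-17, 0, -36], 0], [[0, 0, 0], [-17, 0, -36], 0], [[0, 0, 0], [-17, 0, -36], 0], [[0, 0, 0], [-17, 0, -36], 0], [[0, 0, 0], [-17, 0, -36], 0], [[0, 0, 0], [-17, 0, -36], 0], [[0, 0, 0], [0, 0, 0], 0]]'

```text
t: 16.28
tool_pos: [0.4607, 0.1415, 0.3009]
tcp_rot: [0.705, 0.676, -0.148, 0.155]
contact_force: [0.8, -0.0, -0.1]
width: 0.0169
grip_force: 59.0
```

Call:
step_arm --commands '[[[0, 7, 0], [0, 0, 0], 0], [[0, 7, 0], [0, 0, 0], 0], [[0, 7, 0], [0, 0, 0], 0], [[0, 7, 0], [0, 0, 0], 0], [[0, 7, 0], [0, 0, 0], 0], [[0, 7, 0], [0, 0, 0], 0], [[0, 7, 0], [0, 0, 0], 0], [[0, 7, 0], [0, 0, 0], 0], [[0, 7, 0], [0, 0, 0], 0], [[0, 7, 0], [0, 0, 0], 0], [[0, 7, 0], [0, 0, 0], 0], [[0, 7, 0], [0, 0, 0], 0]]'

```text
t: 17.28
tool_pos: [0.4573, 0.1395, 0.2934]
tcp_rot: [0.626, 0.604, 0.358, -0.34]
contact_force: [0.7, 0.2, -1.1]
width: 0.0172
grip_force: 59.1
```

```bash
python3 - <<'E'
from h import *
o,C,t,f,q=held(); print(o['t'],t,o['joints'],o['width'],C.round(2).tolist())
m=(abs(q[:,1])<.025)&(q[:,0]<-.013)&(q[:,0]>-.12)&(q[:,2]>-.09)&(q[:,2]<.03); print('handle pts',m.sum())
f=grab_frame('scene'); p=(cloud(f)-t)@C
m2=(abs(p[:,1])<.025)&(p[:,0]<-.013)&(p[:,0]>-.13)&(p[:,2]>-.09)&(p[:,2]<.03); print('scene pts',m2.sum())
h=p[m2] if m.sum()<100 else q[m]
x0=np.r_[-.05,0,-.03,-.9,0,.42] if 1 else 0
a=np.polyfit(h[:,0],h[:,2],1); print('z vs x slope',a, 'lateral',np.polyfit(h[:,0],h[:,1],1), h[:,0].min())
c,d,e=fit_axis(h,x0); d=d if d[0]<0 else -d; print(c,d,e,'at x=0',c-d*c[0]/d[0],'world',C@d)
for w in('whisk_butt','whisk_tip'): print(w,nets.tip_of('scene',w)[:1])
save(f,'s6.png')
cv2.imwrite('pics/s6.png',cv2.resize(f['frame'][120:360,200:480],(700,600))[:,:,::-1])
E
```

```text
17.2833 [0.45725983 0.13950705 0.29339631] [-0.56175606  0.41900029  1.88064637  0.84294323  1.5468395  -0.87335912] 0.017224852967248613 [[0.01, 1.0, 0.04], [0.51, -0.04, 0.86], [0.86, 0.01, -0.51]]
handle pts 2335
scene pts 402
z vs x slope [-0.5726187  -0.05572762] lateral [ 0.00128275 -0.00090325] -0.10711444777907862
[-0.07754005 -0.00091457 -0.02148308] [-8.65433434e-01  5.22387070e-04  5.01023651e-01] 0.0018186846904854944 at x=0 [ 0.         -0.00096138 -0.06637319] world [ 0.00688732 -0.01310199 -0.99989045]
whisk_butt []
whisk_tip [{'at': [257.0, 152.9], 'conf': 0.66}]
```

View pics/s6.png

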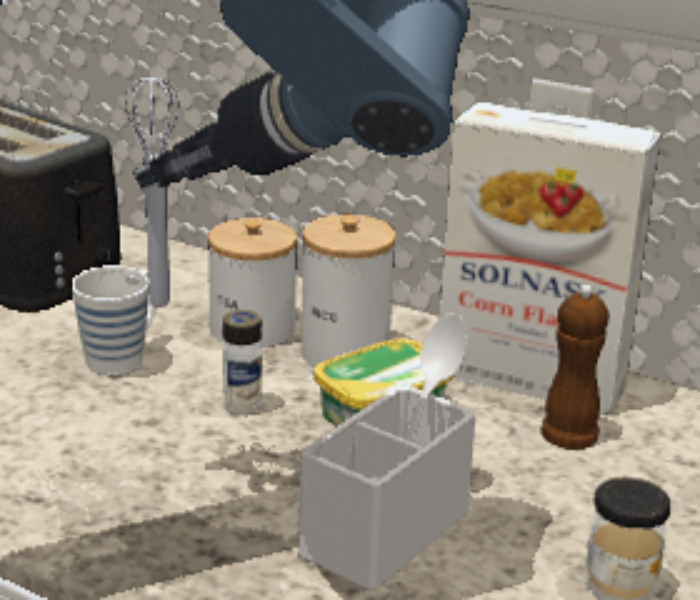

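The whisk is vertical, wires up, gripped just under the balloon (butt at about (264,242) in scene), and the crock and spoon are undisturbed. I'll get the butt position from the scene depth.

```bash
cat > b.py <<'E'
from h import *
o=get_obs(); C=R.from_quat(o['tcp_rot']).as_matrix(); t=np.array(o['tool_pos'])
f=grab_frame('scene'); p=cloud(f); G=t-C[:,2]*.05
m=(np.hypot(*(p[:,:2]-G[:2]).T)<.05)&(p[:,2]<G[2]-.025)&(p[:,2]>G[2]-.15); h=p[m]
c,d,e=fit_axis(h,np.r_[G-[0,0,.07],0,0,-1]); d=d if d[2]<0 else -d
s=(h-c)@d; butt=c+d*np.percentile(s,99); print(o['t'],m.sum(),e,'dir',d,'butt',butt,'butt in tool',(butt-t)@C,'dir in tool',d@C, 'tool',t)
f=grab_frame('top');p=cloud(f); m=(p[:,2]>.1)&(p[:,2]<.118)&(p[:,0]>.38)&(p[:,0]<.62)&(p[:,1]>-.2)&(p[:,1]<-.05)
print('crock',cv2.minAreaRect(p[m][:,:2].astype(np.float32)))
E
python3 b.py
```

```text
17.4833 334 0.0013152159917373335 dir [-0.0032445  -0.02921027 -0.99956802] butt [0.45543085 0.09485041 0.19538229] butt in tool [-0.10644838  0.00043568  0.01114363] dir in tool [-0.87105565 -0.00334794  0.49117293] tool [0.45663875 0.1402761  0.29228779]
crock ((0.536232590675354, -0.13298094272613525), (0.08470678329467773, 0.0728507712483406), 85.67953491210938)
```

Call:
step_arm --commands '[[[0, 1.5, 0], [0, 0, 0], 0], [[0, 0, 0], [-14, 1, -24], 0], [[0, 0, 0], [-14, 1, -24], 0], [[0, 0, 0], [-14, 1, -24], 0], [[0, 0, 0], [-14, 1, -24], 0], [[0, 0, 0], [-14, 1, -24], 0], [[0, 0, 0], [-14, 1, -24], 0], [[0, 0, 0], [-14, 1, -24], 0], [[0, 0, 0], [-14, 1, -24], 0], [[0, 0, 0], [0, 0, 0], 0], [[0, 0, 0], [0, 0, 0], 0]]'

```text
t: 18.5
tool_pos: [0.4569, -0.0825, 0.2904]
tcp_rot: [0.622, 0.6, 0.364, -0.347]
contact_force: [0.6, 0.3, -0.4]
width: 0.0168
grip_force: 59.0
```

```bash
python3 b.py; python3 - <<'E'
from h import *
o=get_obs(); C=R.from_quat(o['tcp_rot']).as_matrix(); print('world down in tool',-C[2].round(3),'world y',C[1].round(3),'world x',C[0].round(3),o['joints'])
f=grab_frame('scene'); p=cloud(f); m=(abs(p[:,2]-.108)<.006)&(p[:,0]>.38)&(p[:,0]<.62)&(p[:,1]>-.2)&(p[:,1]<-.05); print(cv2.minAreaRect(p[m][:,:2].astype(np.float32)))
E
```

```text
18.5 371 0.0010027275506398724 dir [ 7.74272958e-04  3.81403353e-03 -9.99992427e-01] butt [ 0.45653079 -0.12510321  0.19128273] butt in tool [-0.10715281  0.00069509  0.01203454] dir in tool [-0.86717414 -0.00473923  0.49798248] tool [ 0.4569311  -0.08254298  0.29035596]
crock ((0.4943282902240753, -0.12959319353103638), (0.0846710279583931, 0.15751340985298157), 84.64418029785156)
world down in tool [-0.87  -0.004  0.493] world y [ 0.493 -0.036  0.869] world x [0.015 0.999 0.034] [-0.88950757  0.55954517  1.61579069  0.63568223  1.83187363 -0.97899583]
((0.4932493567466736, -0.131963849067688), (0.08890160173177719, 0.1639205366373062), 84.30542755126953)
```

Call:
step_arm --commands '[[[0, 0, 0], [-9, 0, 5], 0], [[0, 0, 0], [-18, 0, 10.2], 0], [[0, 0, 0], [-18, 0, 10.2], 0], [[0, 0, 0], [-18, 0, 10.2], 0], [[0, 0, 0], [-18, 0, 10.2], 0], [[0, 0, 0], [-18, 0, 10.2], 0], [[0, 0, 0], [-18, 0, 10.2], 0], [[0, 0, 0], [-18, 0, 10.2], 0], [[0, 0, 0], [-9, 0, 5], 0], [[0, 0, 0], [-2, 0, 1], 0], [[0, 0, 0], [0, 0, 0], 0]]'

```text
t: 19.57
tool_pos: [0.4567, -0.0814, 0.1221]
tcp_rot: [0.621, 0.6, 0.364, -0.349]
contact_force: [-0.3, -0.9, -0.8]
width: 0.0169
grip_force: 59.0
```

Call:
step_arm --commands '[[[0, 0, 0], [-2, 0, 1.1], 0], [[0, 0, 0], [-2, 0, 1.1], 0], [[0, 0, 0], [0, 0, 0], 0]]'

```text
t: 19.82
tool_pos: [0.4571, -0.0824, 0.118]
tcp_rot: [0.622, 0.6, 0.364, -0.348]
contact_force: [0.2, 0.6, -0.9]
width: 0.017
grip_force: 59.0
```

Call:
step_arm --commands '[[[0, 0, 0], [-2.6, 0, 1.5], 0], [[0, 0, 0], [-2.6, 0, 1.5], 0], [[0, 0, 0], [0, 0, 0], 0]]'

```text
t: 20.07
tool_pos: [0.4571, -0.0816, 0.1129]
tcp_rot: [0.621, 0.599, 0.365, -0.349]
contact_force: [-0.3, -0.0, 4.1]
width: 0.0166
grip_force: 59.4
```

Call:
step_arm --commands '[[[0, 0, 0], [-1.7, 0, 1], 0], [[0, 0, 0], [-0.9, 0, 0.5], 0], [[0, 0, 0], [0, 0, 0], 0]]'

```text
t: 20.32
tool_pos: [0.4572, -0.0805, 0.113]
tcp_rot: [0.62, 0.598, 0.367, -0.351]
contact_force: [-0.2, -0.2, 15.6]
width: 0.0165
grip_force: 60.1
```

The butt is on the floor (15 N). I'll ease off, open and back away.

Call:
step_arm --commands '[[[0, 0, 0], [1.7, 0, -1], 0], [[0, 0, 0], [0, 0, 0], 0], [[0, 0, 0], [0, 0, 0], 0.24], [[0, 0, 0], [0, 0, 0], 0.3], [[0, 0, 0], [0, 0, 0], 0.4], [[0, 0, 0], [0, 0, 0], 0.55], [[0, 0, 0], [0, 0, 0], 0.65], [[0, 0, 0], [0, 0, 0], 0.65], [[0, 0, 0], [0, 0, -10], 0.65], [[0, 0, 0], [0, 0, -25], 0.65], [[0, 0, 0], [0, 0, -30], 0.65], [[0, 0, 0], [0, 0, -30], 0.65]]'

```text
t: 21.32
tool_pos: [0.4533, -0.1657, 0.1583]
tcp_rot: [0.622, 0.6, 0.364, -0.349]
contact_force: [0.7, -1.2, 0.3]
width: 0.0555
grip_force: 0.0
```

Call:
step_arm --commands '[[[0, 0, 0], [0, 0, -20], 0.65], [[0, 0, 0], [0, 0, -20], 0.65], [[0, 0, 0], [0, 0, 0], 0.65], [[0, 0, 0], [0, 0, 0], 0.65], [[0, 0, 0], [0, 0, 0], 0.65], [[0, 0, 0], [0, 0, 0], 0.65], [[0, 0, 0], [0, 0, 0], 0.65], [[0, 0, 0], [0, 0, 0], 0.65]]'

```text
t: 21.98
tool_pos: [0.4521, -0.1984, 0.1769]
tcp_rot: [0.621, 0.6, 0.364, -0.349]
contact_force: [0.1, -0.3, 0.5]
width: 0.0555
grip_force: 0.0
```

```bash
python3 - <<'E'
from h import *
o=get_obs(); print(o['t'],o['tool_pos'],o['contact_force'])
f=grab_frame('top');p=cloud(f); m=(p[:,2]>.1)&(p[:,2]<.118)&(p[:,0]>.38)&(p[:,0]<.62)&(p[:,1]>-.2)&(p[:,1]<-.05)
print('crock',cv2.minAreaRect(p[m][:,:2].astype(np.float32)))
s=grab_frame('scene'); a=cv2.resize(s['frame'][200:380,280:480],(500,450)); b=cv2.resize(f['frame'][210:330,330:490],(300,225)); c=np.zeros((450,800,3),np.uint8); c[:,:500]=a; c[:225,500:]=b
w=grab_frame('wrist'); c[225:,500:]=cv2.resize(w['frame'],(300,225)); cv2.imwrite('pics/s7.png',c[:,:,::-1])
E
```

```text
21.9833 [ 0.45209707 -0.19839944  0.17693419] [ 0.07905123 -0.28132256  0.48574714]
crock ((0.4943108558654785, -0.12971262633800507), (0.08568808436393738, 0.15839353203773499), 84.81269836425781)
```

View pics/s7.png

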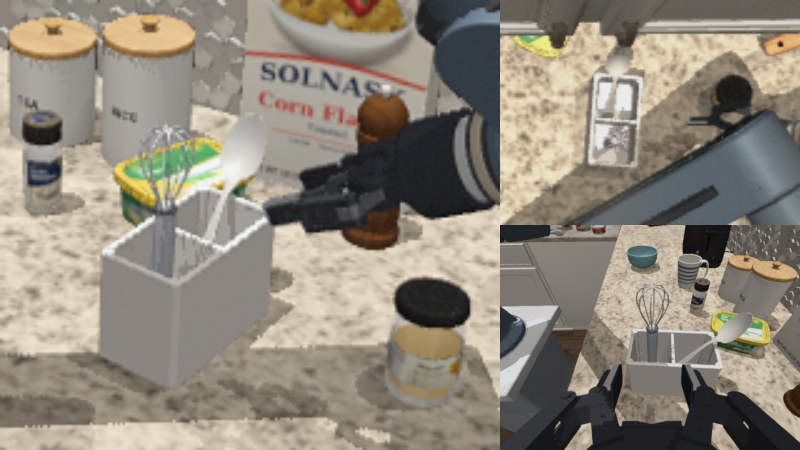

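The whisk stands handle-down in the near half (panel (165,190)). Spoon, crock and honey jar have not moved. I'll let it settle, confirm, and hand in.

Call:
step_arm --commands '[[[0, 0, 0], [0, 0, -15], 0.65], [[0, 0, 0], [0, 0, -15], 0.65], [[0, 0, 0], [0, 0, 0], 0.65], [[0, 0, 0], [0, 0, 0], 0.65], [[0, 0, 0], [0, 0, 0], 0.65], [[0, 0, 0], [0, 0, 0], 0.65], [[0, 0, 0], [0, 0, 0], 0.65], [[0, 0, 0], [0, 0, 0], 0.65], [[0, 0, 0], [0, 0, 0], 0.65], [[0, 0, 0], [0, 0, 0], 0.65], [[0, 0, 0], [0, 0, 0], 0.65], [[0, 0, 0], [0, 0, 0], 0.65]]'

```text
t: 23.13
tool_pos: [0.4512, -0.2256, 0.1919]
tcp_rot: [0.622, 0.6, 0.364, -0.348]
contact_force: [-0.4, 0.8, 1.1]
width: 0.0556
grip_force: 0.0
```

```bash
python3 - <<'E'
from h import *
def top():
    f=grab_frame('scene'); q=nets.masks_of('scene','whisk'); p=cloud(f,q[0]['mask']); p=p[p[:,0]<.5]; print(q[0]['conf'],np.round(q[0]['box'],1),np.median(p[p[:,2]>.13],axis=0).round(3),np.percentile(p[:,2],98).round(3),nets.tip_of('scene','whisk_tip')[:1])
top(); top()
print(r.close_job())
E
```

```text
0.6 [340.9 255.8 354.  304.2] [ 0.45  -0.128  0.151] 0.225 [{'at': [344.8, 255.0], 'conf': 0.57}]
0.88 [337.8 251.8 357.3 309.6] [ 0.452 -0.129  0.153] 0.225 [{'at': [341.6, 252.6], 'conf': 0.71}]
the job is handed in; nothing more can be done
None
```

The whisk now stands handle-down on the floor of its own half of the crock; the spoon, crock and honey jar show no movement in the last pictures, and the job was handed in at about 23 s of the 67 s, with no verdict returned.

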